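# Hold a fired test bar square in the pulse-echo rig

### The job

The long fired ceramic bar is to be sounded on the ultrasonic rig. Take it from the setter tile and lay it on the rig's dark steel bed alongside the fence, then pick up the notched wooden push block by its handle, set its notch over the bar's free end corner, and with one diagonal push press the bar down on the bed, flat along the fence and fully home against the end block so that the sprung transducer is pushed right in. Touch the bar only with the block for this, leave the other things where they are, and finish while still holding the push: do not let go, because the transducer springs the bar back.

Things in the scene. Friction and masses are not known exactly. Their poses are not given: they have to be found in the camera images.
- rig: ultrasonic rig, fixed: base plate 110 x 250 mm; origin at the bench under its middle; own x points to the fence side, y along the fence to the end block. Bed top 18 mm above the bench, bed x -55..+35, y -125..+30 mm. Grey pulser box at y +73..+123, 62 mm high; cable loop to 97 mm. Seated, the bar occupies x +11..+35, y -90..+30 mm of this frame
- seat_corner (a point): the point of the rig where bed top, fence face and end-block face meet (35, 30, 18 mm in the rig's axes); its axes are the rig's
- transducer (a joint): how far the sprung transducer is pushed in along the rig's +y, m. The steel plunger, 18 mm across, centred 12 mm above the bed and 12 mm from the fence, stands 6 mm proud of the end block's face at 0 and is flush at 0.006. Its spring pushes back with 3 N at 0 and 6 N at 0.006, enough to slide the bar away when let go
- setter: the fixed grey refractory setter tile, 150 x 160 mm, 10 mm thick, on which the two bars lie. Origin at the bench under its middle
- bar_center (a point): centre of the long white ceramic bar, 24 x 120 x 24 mm (own x, y, z), 0.12 to 0.23 kg; its length is along its own y; it lies on the setter tile, its own z up
- short_bar_center (a point): centre of the short white ceramic bar, 24 x 70 x 24 mm, loose on the same tile; not to be used or disturbed
- block_handle (a point): centre of the upright handle of the wooden push block (loose, 0.14 kg): 28 mm along own x, 44 mm along y, top 19 mm above this point, grippable either way. Stands on the bench with this point 50 mm up, own z up. Under the handle a sole, z -36..-20, x -19..+23, y -64..+44 mm from here; below it, 14 mm deep, a cheek along the -x side and a heel across the -y end, leaving a notch 90 mm long
- block_notch (a point): inner corner of the block's notch, where cheek face (looking to own +x), heel face (looking to own +y) and sole underside meet: +3, -46, -36 mm from block_handle, 14 mm above the foot. In use the block's axes are parallel to the rig's: cheek on the bar's side away from the fence, heel on its end away from the end block, sole on its top, this point on the bar's upper corner
- crucible: a small lidded white crucible, 45 mm wide, 47 mm high, loose bystander; origin under its middle
- tin: a round white sample tin, 58 mm wide, 34 mm high, loose bystander; origin under its middle
- vial: a small capped glass vial, 26 mm wide, 59 mm high, loose bystander; origin under its middle
- bar: the long ceramic bar as a body; origin in the middle of its underside
- push_block: the push block as a body; origin in the middle of its foot, at +2, -10, -50 mm from block_handle
- bed: the rig's level dark steel bed plate, 90 x 155 x 8 mm (x, y, z), its top 18 mm above the bench; origin in the middle of its underside
- fence: the rig's fence, a straight bright steel bar 12 x 155 x 26 mm along one long side of the bed; its face towards the bed is at x = +35 mm of the rig, its top 18 mm above the bed (lower than the bar's top) plus 4 mm screw heads; origin in the middle of its underside
- end_block: the rig's aluminium end block, 74 x 30 x 48 mm (x, y, z), top 58 mm above the bench, its face towards the bed at y = +30 mm of the rig; origin in the middle of its underside

How it is judged:
On the way:
1. the long bar lies flat on the bed, let go, roughly along the fence (contact force between bar and bed above 0.5 N and contact force between bar and the arm below 0.1 N and contact force between each of bar, push_block and the fingers below 0.1 N and angle between bar_center's own z axis and vertical below 0.06 rad and angle between the y axis of bar_center and the y axis of rig, either way round below 0.25 rad), for 0.2 s.
At the end, for the whole second after the job is handed in: Holding: gripped block pushes the bar (>4 N), touches no rig part, no finger on the bar; bar on fence >1 N and bed >3 N, within 0.025 rad and 1.5 mm of both; transducer in by 5 of its 6 mm; at rest (value of joint transducer above 0.005 m and angle between the y axis of bar_center and the y axis of rig, either way round below 0.025 rad and angle between bar_center's own z axis and vertical below 0.025 rad and x of bar_center in the frame of rig above 0.0215 m and z of bar_center in the frame of rig below 0.0315 m and contact force between bar and fence above 1 N and contact force between bar and bed above 3 N and contact force between bar and push_block above 4 N and contact force between push_block and the fingers above 2 N and contact force between bar and the fingers below 0.1 N and contact force between push_block and rig below 0.5 N and linear speed of bar below 0.01 m/s); the arm keeps its last pose, push and grip.
It fails at once if the short bar, crucible, tin or vial is disturbed (distance of any of short_bar_center, crucible, tin, vial from where it was at the start of the episode above 0.02 m).
It also fails if it takes over 72 s, if anything falls off the work surface, if the arm or the gripper's body presses on something with over 40 N, if the wrist force passes 120 N, or if a joint passes its speed limit or range.

### The arm

A 6-joint arm with a two-finger parallel gripper is mounted at the origin on a cart in front of the work surface, level with it; the furniture and walls round the work are solid. World frame = base frame: x ahead of the robot, y to its left, z up, the work surface at z = 0. Lengths are in m, angles in rad, forces in N, time in s.
With the tool pointing down it reaches from about 0.225 to 0.875 m from the base axis. Payload 3.4 kg.
Tool frame: the origin (TCP) lies at the very end of the fingers, on their centre line; the grasp point (between the pads) lies 19 mm behind it (r.grip_depth is the z of the grasp point in the tool frame, in m); z points along the fingers, y is the line along which they close (so a half turn about z gives the same grasp; the last joint's range is limited). The gripper opens to 85 mm and grips with 20 to 120 N. Pads are 22 mm wide; open, the fingers measure 114 mm over their backs; the gripper's body (76 mm by 85 mm) begins 54 mm behind the grasp point. The pads swing forward as they close: fully open they stand 13 mm farther back than shut.
Start: joints at [-1.246, 0.276, 1.505, -0, 1.361, -0.121], TCP at [0.248, -0.519, 0.231] pointing down, gripper open.
Joint ranges: [-2.89, 2.89], [-0.75, 2.08], [0.22, 2.7], [-1.18, 4.32], [0.11, 2.71], [-2.7, 2.7]. Speed limits (rad/s): [2.57, 2.57, 3.14, 3.14, 3.14, 3.14].

### API

Orientations are given as a unit quaternion [x, y, z, w].
In Python, from bench import get_state, optics, workorder, r gives the robot as it stands.
- The arm moves only by the tool arm_command, never from a script. Its argument "steps" is a list of rows, each a list of 7 numbers: the shift along the tool's x, y, z in m, then the turn, a rotation vector about the tool's x, y, z in rad, then the closure, from -1 (fully open) to 1 (shut). A call has 1 to 12 rows; each row is the pose to reach, as a shift and turn from the pose commanded when the call began, along the tool's axes at that moment; what a row does not reach only later rows make up. A row lasts 1/8 s, in which the tool goes at most 62.5 mm and 10.7 degrees, less where a joint would pass 70% of its speed; a pose out of reach is approached as far as the arm can. A call with a gripper value outside its range is refused whole. The fingers move at their own pace and stop on an object; "grip_force" is the grip in N (left out, the last holds). Time passes only in rows, so rows that repeat a pose let the fingers close. It gives the time, the measured TCP pose, the force, the opening and the grip force at its end, in the units of the state.
- get_state(): the state, without advancing time (a new reading comes with each control period).
- optics.capture(name): name is "scene" or "top"; returns the picture (384x512x3 uint8, red, green, blue); there is no depth.
- optics.camera_params(name): a dict with "camera_matrix" (3x3 intrinsics, pixels), "rvec" (rotation vector, rad) and "tvec" (3), from world to camera coordinates, as OpenCV has them. Camera axes: x right, y down, z forward; pixel columns grow to the right and rows downward; lengths in m; the calibration is good to about 2 mm. A picture is of the moment at which its call begins. camera_params takes no time and is no camera call.
- workorder.close_job(): hands the job in; it is judged then, once.
The state is a dict: "time": time; "q": joint angles; "qvel": joint speeds; "effort": joint torques, N m; "eef_pos": TCP position; "ee_rot": TCP orientation; "wrist_force": force on the tool from outside, world axes, zero at the start; "moment": the same for the moment, N m; "opening": finger opening in m; "gripper_force": force on a finger pad.
Only numpy, scipy, OpenCV 4.12 (cv2) and the standard library are available. Lean on these libraries where they do the work, as an engineer would, in place of code of your own. Each camera call takes 0.05 s, during which the arm holds its last target. There are 200 camera calls.

## Working session

There is one attempt and no reset: what is moved stays moved. The work goes in short steps, Python scripts to look and compute and a tool call to move; the robot and the scene stay as the last step left them, time stands still between calls to the robot, and variables do not carry over. Pictures are saved under pics/ and viewed, at most 10 in all, crops included, and the job is handed in when it is done.

Besides the shell and the picture viewer there is one more tool, called as a command line: name --pt "numbers of a row" for each row, then --argument value for the rest. arm_command: Moves the arm, as the interface text tells. Its arguments: {"type":"object","properties":{"steps":{"type":"array","items":{"type":"array","items":{"type":"number"}}},"grip_force":{"type":"number"}},"required":["steps"]}

```bash
ls; mkdir -p pics
python3 - <<'E'
from bench import get_state, optics, workorder, r
import cv2
for n in("scene","top"):
    cv2.imwrite(f"pics/{n}0.png",cv2.resize(optics.capture(n)[:,:,::-1],(800,600),interpolation=cv2.INTER_CUBIC))
    print(n,optics.camera_params(n))
print(get_state(),r.grip_depth)
E
```

```text
pics
scene {'camera_matrix': array([[403.06943585,   0.        , 252.08790504],
       [  0.        , 403.06943585, 186.81549871],
       [  0.        ,   0.        ,   1.        ]]), 'rvec': array([ 0.96712103, -2.10167985,  1.34533597]), 'tvec': array([0.29837748, 0.19786283, 1.11947069])}
top {'camera_matrix': array([[355.35224266,   0.        , 261.49061048],
       [  0.        , 355.35224266, 195.83570244],
       [  0.        ,   0.        ,   1.        ]]), 'rvec': array([ 2.14117975, -2.14147376,  0.13680889]), 'tvec': array([0.01674918, 0.47623042, 1.25883229])}
{'time': 0.1, 'q': array([-1.24598521e+00,  2.76514230e-01,  1.50602730e+00,  1.73713503e-05,
        1.36071968e+00, -1.21005854e-01]), 'qvel': array([ 4.38266191e-04, -1.15433107e-03, -3.84015039e-03, -1.91755509e-03,
        8.77967058e-05,  8.62425794e-04]), 'effort': array([ 8.55378621e-04, -4.17702556e+01, -2.46405137e+01, -2.59751632e-04,
        5.86350186e-03,  1.06985925e-05]), 'eef_pos': array([ 0.2477778 , -0.51833318,  0.23052795]), 'ee_rot': array([ 9.75258667e-01,  2.21065229e-01, -7.64187081e-05, -8.30812045e-04]), 'wrist_force': array([-0.02115883, -0.07466756, -0.71551772]), 'moment': array([ 0.01807608,  0.01264375, -0.00178027]), 'gripper_force': 0.0, 'opening': 0.0852161278288407} -0.0187
```

View pics/scene0.png

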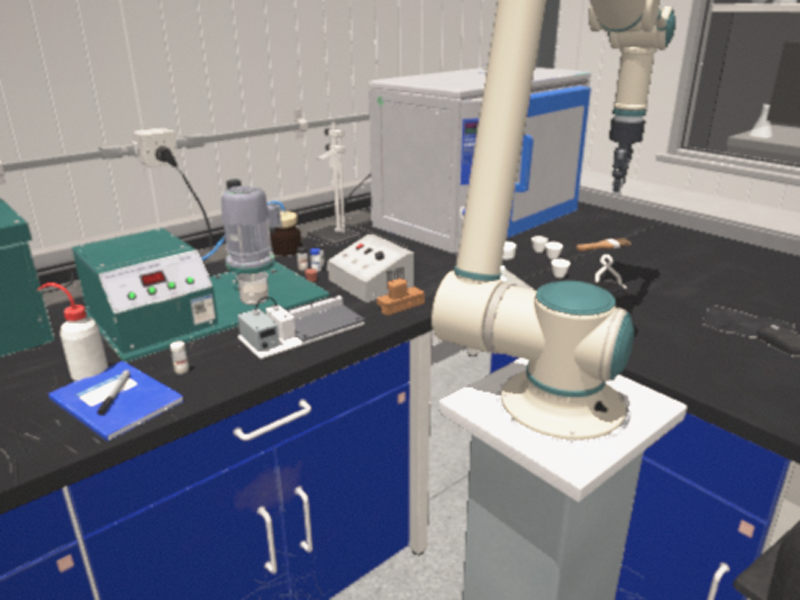

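View pics/top0.png

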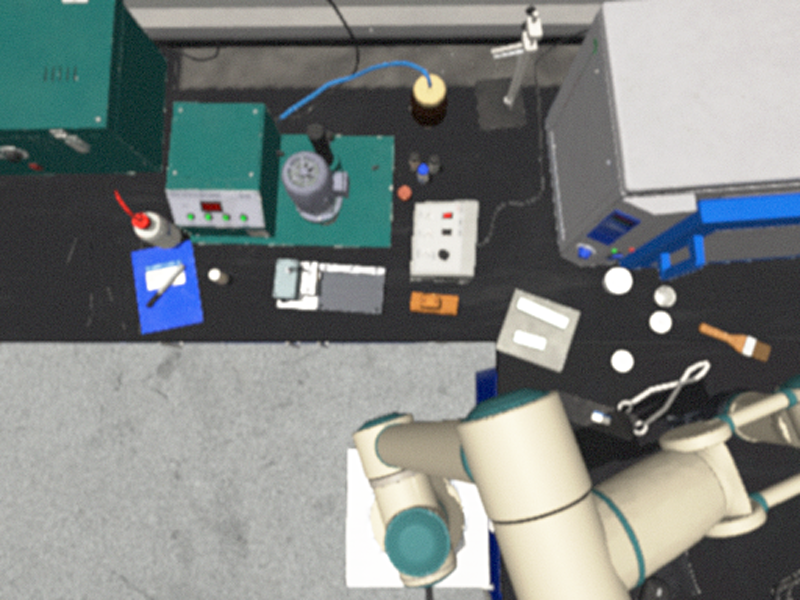

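The scene view shows the rig at (300,320) and the orange push block at (400,297). In the top view the pulser and end block are on the left of the rig at (287,280), the fence is on its upper edge, and the bed is at (350,288). The push block is at (434,303), the setter at (540,330) with the long bar at (542,313) and the short bar at (530,341). I'll zoom in on the work area next.

```bash
cat > h.py <<'E'
import numpy as np, cv2
from bench import get_state, optics, workorder, r
from scipy.spatial.transform import Rotation as R
def cam(n):
    p=optics.camera_params(n); return p['camera_matrix'],cv2.Rodrigues(p['rvec'])[0],p['tvec']
def ray(n,uv):
    K,Rm,t=cam(n); return -Rm.T@t, Rm.T@np.linalg.inv(K)@np.array([uv[0],uv[1],1.])
def onz(n,uv,z):
    c,d=ray(n,uv); return c+d*(z-c[2])/d[2]
def proj(n,P):
    K,Rm,t=cam(n); p=K@(Rm@np.asarray(P,float)+t); return p[:2]/p[2]
def rect(n,mask,z):
    """min-area rect of largest blob, in world at height z: centre, long-axis yaw, sizes"""
    k,l,s,c=cv2.connectedComponentsWithStats(mask.astype(np.uint8)); out=[]
    for i in range(1,k):
        if s[i,4]<30: continue
        ys,xs=np.where(l==i)
        P=np.array([onz(n,(x,y),z)[:2] for x,y in zip(xs,ys)])
        m=P.mean(0); w,v=np.linalg.eigh(np.cov(P.T)); a=v[:,1]
        out.append((s[i,4],c[i].round(1),m.round(4),round(float(np.degrees(np.arctan2(a[1],a[0]))),1),np.sqrt(12*w).round(4)))
    return out
E
python3 - <<'E'
from h import *
t=optics.capture("top"); s=optics.capture("scene")
np.save("t.npy",t);np.save("s.npy",s)
a=cv2.resize(t[160:245,165:385][:,:,::-1],(800,309),interpolation=cv2.INTER_CUBIC)
b=cv2.resize(s[175:230,145:285][:,:,::-1],(730,287),interpolation=cv2.INTER_CUBIC)
b=cv2.copyMakeBorder(b,0,0,0,70,0)
cv2.imwrite("pics/z1.png",np.vstack([a,b]))
for n,im,box in(("top",t,(160,245,165,385)),("scene",s,(175,230,145,285))):
    h=cv2.cvtColor(im,cv2.COLOR_RGB2HSV); M=np.zeros(im.shape[:2],bool); M[box[0]:box[1],box[2]:box[3]]=1
    o=M&(h[...,0]<20)&(h[...,1]>120)&(h[...,2]>70)
    print(n,"orange",rect(n,o,.03))
    if n=="top":
        w=M&(h[...,2]>225)&(h[...,1]<40); w[:,:310]=0; print("white",rect(n,w,.034))
        g=M&(h[...,2]>110)&(h[...,1]<60);g[:,:310]=0; g[:,372:]=0;print("tile",rect(n,g,.01))
for u in((338,209),): print(t[u[1],u[0]])
for n in("top",): 
    for p in ([.46,0,.0],[.46,.1,0],[.56,0,0]): print(proj(n,p))
E
```

```text
top orange [(np.int32(418), array([277.5, 193.9]), array([ 0.484 , -0.0417]), 84.6, array([0.0494, 0.1131]))]
white [(np.int32(279), array([347. , 199.9]), array([ 0.4611, -0.2929]), 64.9, array([0.0295, 0.1238])), (np.int32(176), array([338.8, 217.1]), array([ 0.3986, -0.2612]), 73.5, array([0.0302, 0.0747]))]
tile [(np.int32(2003), array([341.9, 212.2]), array([ 0.419 , -0.2782]), 110.3, array([0.1548, 0.1882]))]Traceback (most recent call last):
  File "<stdin>", line 11, in <module>
  File "h.py", line 18, in rect
    P=np.array([onz(n,(x,y),z)[:2] for x,y in zip(xs,ys)])
                ~~~^^^^^^^^^^^
  File "h.py", line 9, in onz
    c,d=ray(n,uv); return c+d*(z-c[2])/d[2]
        ~~~^^^^^^
  File "h.py", line 7, in ray
    K,Rm,t=cam(n); return -Rm.T@t, Rm.T@np.linalg.inv(K)@np.array([uv[0],uv[1],1.])
           ~~~^^^
  File "h.py", line 5, in cam
    p=optics.camera_params(n); return p['camera_matrix'],cv2.Rodrigues(p['rvec'])[0],p['tvec']
ValueError: time passes only in moves, steps and waits
```

View pics/z1.png

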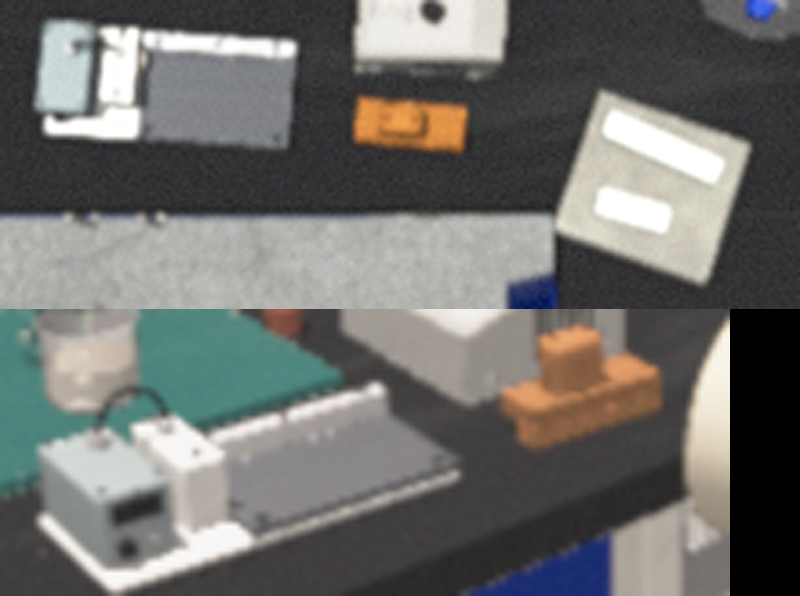

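Zoomed: the block's handle (crop 402,120) is nearer its left end, so its own +y is roughly world +y, matching the rig (end block on the left, fence on the upper edge). Next I measure the rig and refine the others.

```bash
sed -i 's/^def cam(n):/import functools\n@functools.lru_cache(None)\ndef cam(n):/' h.py
python3 - <<'E'
from h import *
t=np.load("t.npy"); s=np.load("s.npy"); K=cam
for n in("top","scene"): print(n,ray(n,(256,192))[0].round(3))
h=cv2.cvtColor(t,cv2.COLOR_RGB2HSV)
M=np.zeros(t.shape[:2],bool); M[165:202,170:250]=1
v=h[...,2].astype(int)
print("row profile col 225",v[165:203,225]); print("col profile row 187",v[187,170:252])
bed=M&(v>75)&(v<140); bed[:,:203]=0
print("bed",rect("top",cv2.morphologyEx(bed.astype(np.uint8),cv2.MORPH_OPEN,np.ones((3,3))),.018))
w=M&(v>180); print("white",rect("top",w,.036))
f=w.copy(); f[:,:209]=0; print("fence top",rect("top",f,.036))
hs=cv2.cvtColor(s,cv2.COLOR_RGB2HSV);o=(hs[...,0]<20)&(hs[...,1]>120)&(hs[...,2]>70);o[:175]=0;o[230:]=0;o[:,:235]=0;o[:,285:]=0
# handle top by two views: scene crop px -> full
sc=lambda x,y:(145+x/730*140-.5,175+(y-309)/287*55-.5)
tc=lambda x,y:(165+x/800*220-.5,160+y/309*85-.5)
print("handle top centre top-view z.069",onz("top",tc(402,120),.069),"scene",onz("scene",sc(572,335),.069))
# bed corners in top crop at z .018 
for c in((148,140),(288,147),(296,55),(152,52)): print("bedcorner",onz("top",tc(*c),.018).round(4))
for c in((458,461),(228,545)): print("scene base near edge",onz("scene",sc(*c),.01).round(4))
E
```

```text
top [ 0.294 -0.002  1.314]
scene [-0.525  0.829  0.647]
row profile col 225 [ 56  48  44  56 127 193 217 226 238 219 156 135 132 134 137 137 134 135
 136 134 136 140 136 136 135 140 133 134 137 134 137 139 142 143 104  68
  50  47]
col profile row 187 [ 49  53  51  50 103 157 187 210 219 220 218 221 216 218 216 217 212 204
 160 102  79 108 186 239 246 244 239 245 255 255 255 198 107  85  74  97
 127 141 138 137 137 136 139 135 138 139 139 138 140 138 139 138 138 134
 137 136 138 138 136 141 134 135 136 136 133 133 132 134 136 138 137 132
 140 140 131  86  41  48  49  55  55  50]
bed [(np.int32(33), array([205.5, 177.6]), array([0.5473, 0.2252]), 156.8, array([0.015 , 0.0322])), (np.int32(602), array([231.9, 187.1]), array([0.5115, 0.1264]), 56.7, array([0.0853, 0.1076])), (np.int32(45), array([214.4, 194.4]), array([0.4841, 0.1907]), 60.3, array([0.0169, 0.0425]))]
white [(np.int32(259), array([181.9, 178.4]), array([0.5408, 0.3086]), -179.6, array([0.0432, 0.0845])), (np.int32(551), array([205.2, 180.5]), array([0.5331, 0.2227]), 114.5, array([0.0905, 0.2244]))]
fence top [(np.int32(171), array([226.7, 172.1]), array([0.5642, 0.1445]), 85.8, array([0.0174, 0.1368]))]
handle top centre top-view z.069 [ 0.48306901 -0.03182549  0.069     ] scene [ 0.48844974 -0.03344633  0.069     ]
bedcorner [0.4706 0.2245 0.018 ]
bedcorner [0.4633 0.0824 0.018 ]
bedcorner [0.5582 0.0749 0.018 ]
bedcorner [0.5616 0.2226 0.018 ]
scene base near edge [0.4816 0.0734 0.01  ]
scene base near edge [0.4846 0.2515 0.01  ]
```

```bash
cat > rig.py <<'E'
from h import *
t=np.load("t.npy"); v=cv2.cvtColor(t,cv2.COLOR_RGB2GRAY).astype(float)
def cross(p,lo,level):  # last crossing of level walking along p
    i=[k for k in range(len(p)-1) if (p[k]-level)*(p[k+1]-level)<0]
    return [lo+k+(level-p[k])/(p[k+1]-p[k]) for k in i]
def fit(P):
    P=np.array(P); vx,vy,x,y=cv2.fitLine(P[:,:2].astype(np.float32),cv2.DIST_HUBER,0,1e-4,1e-4).ravel()
    return np.array([x,y]),np.degrees(np.arctan2(vy,vx))
A=[];B=[];C=[];D=[]
for c in range(212,244):
    p=v[165:203,c]
    f=cross(p,165,175); A.append(onz("top",(c,[x for x in f if x>170][-1]),.036))
    D.append(onz("top",(c,cross(p,165,130)[0]),.036))
    B.append(onz("top",(c,cross(p,165,95)[-1]),.009))
for rr in range(178,196):
    C.append(onz("top",(cross(v[rr,235:255],235,95)[-1],rr),.009))
for n,P in zip(("fence inner x35","bed edge x-55","right edge y-125","fence outer x47"),(A,B,C,D)): print(n,fit(P))
E
python3 rig.py
python3 - <<'E'
from h import *
t=np.load("t.npy"); h=cv2.cvtColor(t,cv2.COLOR_RGB2HSV)
for th in (200,225,240):
    w=(h[...,2]>th)&(h[...,1]<45); w[:160]=0;w[245:]=0;w[:,:322]=0;w[:,372:]=0
    print(th,rect("top",w,.034))
E
```

```text
fence inner x35 (array([0.5547279 , 0.14144601], dtype=float32), np.float32(85.766396))
bed edge x-55 (array([0.46736676, 0.14425658], dtype=float32), np.float32(85.706024))
right edge y-125 (array([0.5237231 , 0.07862375], dtype=float32), np.float32(-4.142285))
fence outer x47 (array([0.5754133, 0.1502217], dtype=float32), np.float32(85.73287))
200 [(np.int32(1386), array([344.5, 211.9]), array([ 0.4176, -0.2823]), 85.4, array([0.1335, 0.1485]))]
225 [(np.int32(279), array([347. , 199.9]), array([ 0.4611, -0.2929]), 64.9, array([0.0295, 0.1238])), (np.int32(176), array([338.8, 217.1]), array([ 0.3986, -0.2612]), 73.5, array([0.0302, 0.0747]))]
240 [(np.int32(250), array([347. , 199.9]), array([ 0.4609, -0.2928]), 65.3, array([0.0269, 0.1218])), (np.int32(155), array([338.7, 217.3]), array([ 0.3979, -0.261 ]), 73.2, array([0.0275, 0.0722]))]
```

```bash
cat > go.py <<'E'
# usage: go.py x y z closing_yaw_deg  -> shift and rotvec in tool axes from measured pose
import sys; from h import *
a=list(map(float,sys.argv[1:])); s=get_state()
R0=R.from_quat(s['ee_rot']); y=np.radians(a[3])
yaw0=np.degrees(np.arctan2(*R0.as_matrix()[[1,0],1])); d=(a[3]-yaw0+90)%180-90
if len(a)>4: d+=a[4]
yt=np.radians(yaw0+d); Y=np.array([np.cos(yt),np.sin(yt),0]); Z=np.array([0,0,-1.]); X=np.cross(Y,Z)
Rt=R.from_matrix(np.c_[X,Y,Z])
print("t",round(s['time'],2),"pos",s['eef_pos'].round(4),"yaw",yaw0.round(2),"open",round(s['opening'],4),"F",s['wrist_force'].round(2),"q",s['q'].round(2))
print("shift",R0.inv().apply(np.array(a[:3])-s['eef_pos']).round(4),"rot",(R0.inv()*Rt).as_rotvec().round(4))
E
python3 go.py .461 -.2928 .10 -24.9
```

```text
t 0.2 pos [ 0.2478 -0.5185  0.2308] yaw -64.46 open 0.0853 F [ 1.14 -0.04  0.84] q [-1.25  0.28  1.51  0.    1.36 -0.12]
shift [ 0.2897 -0.1116  0.1309] rot [-1.000e-03 -5.000e-04 -6.904e-01]
```

arm_command --pt "0.05 -0.02 0 0 0 -0.12 -0.13" --pt "0.1 -0.04 0 0 0 -0.24 -0.13" --pt "0.15 -0.06 0 0 0 -0.36 -0.13" --pt "0.2 -0.08 0.02 0 0 -0.48 -0.13" --pt "0.25 -0.095 0.06 0 0 -0.6 -0.13" --pt "0.2897 -0.1116 0.1 0 0 -0.69 -0.13" --pt "0.2897 -0.1116 0.131 -0.001 -0.0005 -0.6904 -0.13" --pt "0.2897 -0.1116 0.131 -0.001 -0.0005 -0.6904 -0.13" --pt "0.2897 -0.1116 0.131 -0.001 -0.0005 -0.6904 -0.13" --grip_force 40

```text
time: 1.32
eef_pos: [0.4617, -0.2942, 0.1014]
ee_rot: [0.843, 0.538, 0.0, 0.001]
wrist_force: [0.0, -0.8, 1.4]
opening: 0.0481
gripper_force: 0.0
```

```bash
python3 go.py .461 -.2928 .013 -24.9
python3 - <<'E'
from h import *
s=optics.capture("scene");t=optics.capture("top"); 
p=proj("top",[.461,-.2928,.034]).round(0).astype(int);q=proj("scene",[.461,-.2928,.034]).round(0).astype(int); print(p,q)
c=lambda im,p:cv2.resize(im[max(0,p[1]-40):p[1]+40,p[0]-50:p[0]+50][:,:,::-1],(400,320),interpolation=cv2.INTER_CUBIC)
cv2.imwrite("pics/g1.png",np.hstack([c(t,p),c(s,q)]))
E
```

```text
t 1.32 pos [ 0.4617 -0.2942  0.1014] yaw -24.93 open 0.0481 F [ 0.04 -0.81  1.39] q [-0.69  0.34  1.76 -0.    1.04 -0.26]
shift [ 0.0011 -0.0014  0.0884] rot [ 0.0025  0.0015 -0.0006]
[347 200] [308 172]
```

View pics/g1.png

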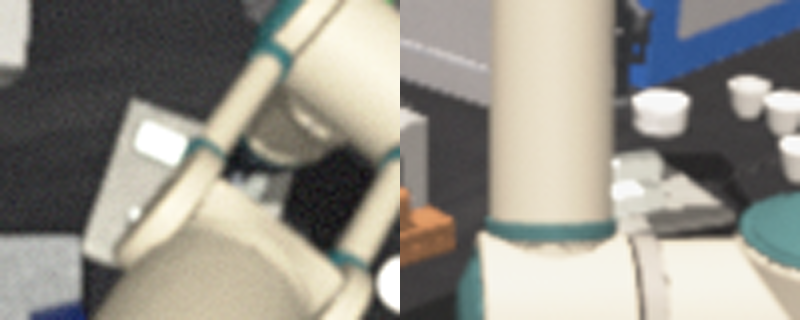

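The arm hides the bar in both views, with only part of it visible at (160,145) in the left panel, so I descend in stages and watch the wrist force.

arm_command --pt "0.001 -0.0014 0.03 0.0025 0.0015 0 -0.13" --pt "0.001 -0.0014 0.055 0.0025 0.0015 0 -0.13" --pt "0.001 -0.0014 0.07 0.0025 0.0015 0 -0.13" --pt "0.001 -0.0014 0.08 0.0025 0.0015 0 -0.13" --pt "0.001 -0.0014 0.0875 0.0025 0.0015 0 -0.13" --pt "0.001 -0.0014 0.0875 0.0025 0.0015 0 -0.13"

```text
time: 2.17
eef_pos: [0.4604, -0.2919, 0.0127]
ee_rot: [0.843, 0.538, -0.0, -0.001]
wrist_force: [-0.7, 0.3, -0.1]
opening: 0.0482
gripper_force: 0.0
```

arm_command --pt "0 0 0 0 0 0 0.1" --pt "0 0 0 0 0 0 0.3" --pt "0 0 0 0 0 0 0.6" --pt "0 0 0 0 0 0 1" --pt "0 0 0 0 0 0 1" --pt "0 0 0 0 0 0 1" --grip_force 40

```text
time: 2.92
eef_pos: [0.4609, -0.2922, 0.0134]
ee_rot: [0.843, 0.538, 0.0, -0.0]
wrist_force: [-0.1, 0.5, 6.1]
opening: 0.0233
gripper_force: 40.8
```

arm_command --pt "0 0 -0.02 0 0 0 1" --pt "0 0 -0.06 0 0 0 1" --pt "0 0 -0.11 0 0 0 1" --pt "0 0 -0.15 0 0 0 1" --pt "0 0 -0.15 0 0 0 1"

```text
time: 3.55
eef_pos: [0.462, -0.2933, 0.1656]
ee_rot: [0.843, 0.538, 0.001, 0.002]
wrist_force: [-0.4, -0.5, -1.5]
opening: 0.0228
gripper_force: 40.1
```

```bash
python3 go.py .5232 .1586 .163 -4.25
```

```text
t 3.55 pos [ 0.462  -0.2933  0.1656] yaw -24.9 open 0.0228 F [-0.37 -0.45 -1.52] q [-0.69  0.28  1.67  0.    1.19 -0.26]
shift [ 0.4356 -0.1348  0.0016] rot [ 0.0042  0.0018 -0.3604]
```

arm_command --pt "0.03 -0.01 0 0 0 -0.03 1" --pt "0.08 -0.025 0 0 0 -0.07 1" --pt "0.13 -0.04 0 0 0 -0.11 1" --pt "0.18 -0.056 0 0 0 -0.15 1" --pt "0.23 -0.071 0 0 0 -0.19 1" --pt "0.28 -0.087 0 0 0 -0.23 1" --pt "0.33 -0.102 0 0 0 -0.27 1" --pt "0.375 -0.116 0 0 0 -0.31 1" --pt "0.41 -0.127 0 0 0 -0.34 1" --pt "0.43 -0.1335 0 0 0 -0.36 1" --pt "0.4356 -0.1348 0.0016 0.0042 0.0018 -0.3604 1" --pt "0.4356 -0.1348 0.0016 0.0042 0.0018 -0.3604 1"

```text
time: 5.05
eef_pos: [0.5209, 0.1593, 0.1603]
ee_rot: [0.733, 0.68, -0.002, -0.004]
wrist_force: [0.1, -0.7, -2.8]
opening: 0.0232
gripper_force: 40.0
```

arm_command --pt "0 0 0.04 0 0 0 1" --pt "0 0 0.08 0 0 0 1" --pt "0 0 0.1 0 0 0 1" --pt "0 0 0.11 0 0 0 1" --pt "0 0 0.11 0 0 0 1"

```text
time: 5.68
eef_pos: [0.521, 0.1595, 0.0513]
ee_rot: [0.733, 0.68, -0.001, -0.003]
wrist_force: [0.4, 0.2, -2.0]
opening: 0.0231
gripper_force: 39.9
```

```bash
python3 go.py .5232 .1586 .022 -4.25;  python3 - <<'E'
from h import *
s=optics.capture("scene");t=optics.capture("top"); 
a=cv2.resize(t[140:240,150:283][:,:,::-1],(400,300),interpolation=cv2.INTER_CUBIC)
b=cv2.resize(s[150:250,130:263][:,:,::-1],(400,300),interpolation=cv2.INTER_CUBIC)
cv2.imwrite("pics/g2.png",np.hstack([a,b]))
E
```

```text
t 5.67 pos [0.521  0.1595 0.0513] yaw -4.31 open 0.0231 F [ 0.37  0.23 -2.04] q [0.17 0.4  1.82 0.01 0.93 0.24]
shift [-0.0008  0.0025  0.0293] rot [-0.0062 -0.0032 -0.001 ]
```

View pics/g2.png

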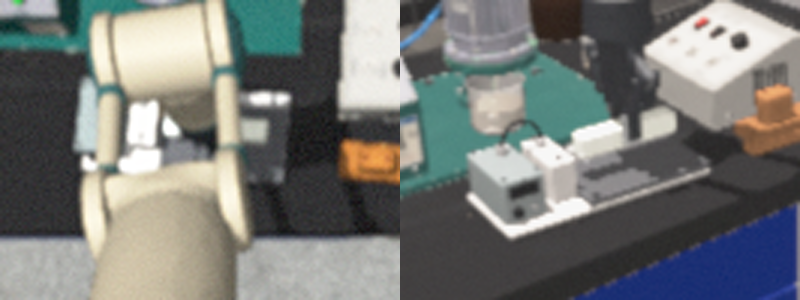

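The bar is held level above the bed, with its ends showing either side of the gripper at (595,135) and (655,122) in the right panel, clear of the end block at (548,160).

arm_command --pt "-0.0008 0.002 0.01 -0.006 -0.003 0 1" --pt "-0.0008 0.002 0.02 -0.006 -0.003 0 1" --pt "-0.0008 0.002 0.026 -0.006 -0.003 0 1" --pt "-0.0008 0.002 0.029 -0.006 -0.003 0 1" --pt "-0.0008 0.002 0.029 -0.006 -0.003 0 1"

```text
time: 6.4
eef_pos: [0.5228, 0.1595, 0.0224]
ee_rot: [0.733, 0.68, 0.0, -0.0]
wrist_force: [0.0, 0.0, -1.2]
opening: 0.0228
gripper_force: 40.0
```

arm_command --pt "0 0 0.0008 0 0 0 1" --pt "0 0 0.0008 0 0 0 0.3" --pt "0 0 0.0008 0 0 0 0.24" --pt "0 0 0.0008 0 0 0 0.24" --pt "0 0 -0.01 0 0 0 0.24" --pt "0 0 -0.03 0 0 0 0.24" --pt "0 0 -0.06 0 0 0 0.24" --pt "0 0 -0.1 0 0 0 0.1" --pt "0 0 -0.14 0 0 0 -0.1" --pt "0 0 -0.14 0 0 0 -0.3"

```text
time: 7.65
eef_pos: [0.5254, 0.1598, 0.167]
ee_rot: [0.733, 0.68, 0.004, 0.002]
wrist_force: [-0.5, -0.1, -0.3]
opening: 0.0558
gripper_force: 0.0
```

```bash
python3 go.py .484 -.0317 .163 -95.4
```

```text
t 7.65 pos [0.5254 0.1598 0.167 ] yaw -4.25 open 0.0558 F [-0.54 -0.15 -0.35] q [0.17 0.28 1.67 0.   1.18 0.24]
shift [-0.1941 -0.0271  0.0032] rot [ 0.0096  0.0051 -1.5507]
```

arm_command --pt "-0.03 -0.004 0 0 0 -0.17 -0.41" --pt "-0.06 -0.008 0 0 0 -0.34 -0.41" --pt "-0.09 -0.012 0 0 0 -0.51 -0.41" --pt "-0.12 -0.016 0 0 0 -0.68 -0.41" --pt "-0.15 -0.02 0 0 0 -0.85 -0.41" --pt "-0.17 -0.024 0 0 0 -1.02 -0.41" --pt "-0.185 -0.027 0 0 0 -1.19 -0.41" --pt "-0.1941 -0.0271 0 0 0 -1.36 -0.41" --pt "-0.1941 -0.0271 0 0 0 -1.51 -0.41" --pt "-0.1941 -0.0271 0.0032 0.006 0.003 -1.55 -0.41" --pt "-0.1941 -0.0271 0.0032 0.006 0.003 -1.55 -0.41"

```text
time: 9.02
eef_pos: [0.481, -0.032, 0.1587]
ee_rot: [0.048, 0.999, -0.0, -0.003]
wrist_force: [-0.3, -0.4, 0.3]
opening: 0.0603
gripper_force: 0.0
```

```bash
python3 go.py .483 -.0317 .06 84.6;  python3 - <<'E'
from h import *
s=optics.capture("scene");t=optics.capture("top"); np.save("t2.npy",t);np.save("s2.npy",s)
a=cv2.resize(t[160:210,160:300][:,:,::-1],(780,280),interpolation=cv2.INTER_CUBIC)
b=cv2.resize(s[170:230,130:286][:,:,::-1],(780,300),interpolation=cv2.INTER_CUBIC)
cv2.imwrite("pics/g3.png",np.vstack([a,b]))
E
```

```text
t 9.03 pos [ 0.481  -0.032   0.1587] yaw 84.48 open 0.0603 F [-0.26 -0.36  0.27] q [-0.21  0.2   1.81 -0.    1.14 -1.68]
shift [-0.0026  0.0006  0.0987] rot [-0.0011 -0.0064 -0.0021]
```

View pics/g3.png

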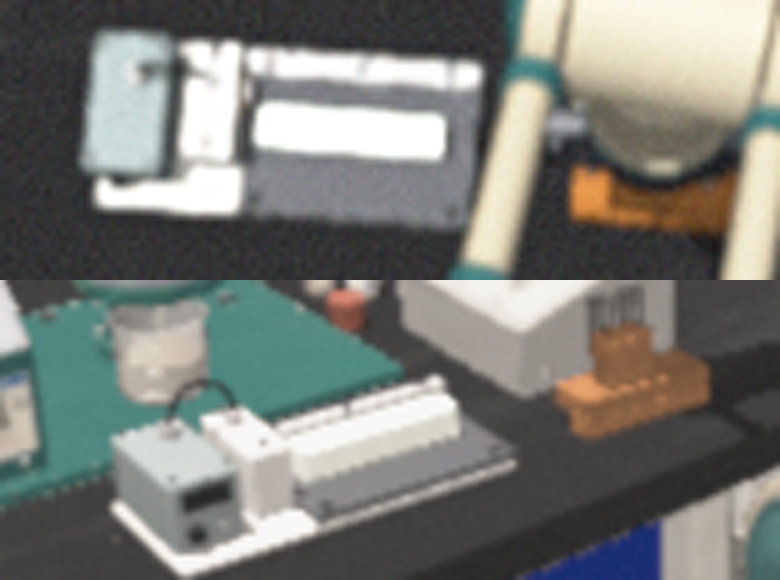

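The bar lies flat on the bed, along the fence at (350,130) in the top crop, with a gap to the fence and to the end block. The gripper is over the block's handle.

arm_command --pt "-0.0026 0.0006 0.03 0 -0.004 -0.002 -0.41" --pt "-0.0026 0.0006 0.06 0 -0.004 -0.002 -0.41" --pt "-0.0026 0.0006 0.085 0 -0.005 -0.002 -0.41" --pt "-0.0026 0.0006 0.105 0 -0.006 -0.002 -0.41" --pt "-0.0026 0.0006 0.117 0 -0.006 -0.002 -0.41" --pt "-0.0026 0.0006 0.123 0 -0.006 -0.002 -0.41" --pt "-0.0026 0.0006 0.123 0 -0.006 -0.002 -0.41"

```text
time: 10.0
eef_pos: [0.4836, -0.032, 0.0364]
ee_rot: [0.047, 0.999, -0.001, 0.001]
wrist_force: [0.5, 0.4, 0.3]
opening: 0.0602
gripper_force: 0.0
```

```bash
python3 go.py .483 -.0317 .035 84.6;  python3 - <<'E'
from h import *
t=np.load("t2.npy"); v=cv2.cvtColor(t,cv2.COLOR_RGB2GRAY)
w=(v>195); w[:176]=0;w[190:]=0;w[:,:204]=0;w[:,245:]=0
for b in rect("top",w,.042):
    print(b); d=b[2]-np.array([.5265,.2035]); a=np.radians(-4.25)
    print("rig xy",d@[np.cos(a),np.sin(a)],d@[-np.sin(a),np.cos(a)])
E
```

```text
t 10.0 pos [ 0.4836 -0.032   0.0364] yaw 84.66 open 0.0602 F [0.51 0.45 0.29] q [-0.21  0.34  1.97 -0.    0.83 -1.69]
shift [0.0007 0.0002 0.0014] rot [-0.0013  0.0012  0.0011]
(np.int32(277), array([222.4, 182.8]), array([0.5231, 0.1589]), 86.0, array([0.0302, 0.1228]))
rig xy -8.541196662340629e-05 -0.04472932712210139
```

arm_command --pt "0 0 0.001 0 0 0 -0.2" --pt "0 0 0.001 0 0 0 0" --pt "0 0 0.001 0 0 0 0.4" --pt "0 0 0.001 0 0 0 1" --pt "0 0 0.001 0 0 0 1" --pt "0 0 0.001 0 0 0 1" --grip_force 90

```text
time: 10.75
eef_pos: [0.4843, -0.032, 0.0362]
ee_rot: [0.047, 0.999, -0.001, 0.002]
wrist_force: [-0.7, 1.5, 6.7]
opening: 0.0431
gripper_force: 91.4
```

arm_command --pt "0 0 -0.01 0 0 0 1" --pt "0 0 -0.04 0 0 0 1" --pt "0 0 -0.08 0 0 0 1" --pt "0 0 -0.1 0 0 0 1" --pt "0 0 -0.1 0 0 0 1"

```text
time: 11.38
eef_pos: [0.4843, -0.0321, 0.1369]
ee_rot: [0.046, 0.999, -0.001, 0.002]
wrist_force: [-0.1, 0.8, -2.1]
opening: 0.0427
gripper_force: 91.4
```

```bash
python3 go.py .499 .1384 .130 85.75
```

```text
t 11.38 pos [ 0.4843 -0.0321  0.1369] yaw 84.68 open 0.0427 F [-0.11  0.81 -2.09] q [-0.21  0.22  1.84 -0.    1.08 -1.69]
shift [0.0012 0.1711 0.0066] rot [-0.0019  0.0047 -0.0187]
```

arm_command --pt "0 0.02 0 0 0 -0.005 1" --pt "0 0.05 0 0 0.002 -0.01 1" --pt "0 0.08 0 0 0.004 -0.0187 1" --pt "0 0.11 0 0 0.0047 -0.0187 1" --pt "0.001 0.14 0.003 -0.0019 0.0047 -0.0187 1" --pt "0.0012 0.16 0.0066 -0.0019 0.0047 -0.0187 1" --pt "0.0012 0.1711 0.0066 -0.0019 0.0047 -0.0187 1" --pt "0.0012 0.1711 0.0066 -0.0019 0.0047 -0.0187 1" --pt "0.0012 0.1711 0.0066 -0.0019 0.0047 -0.0187 1"

```text
time: 12.5
eef_pos: [0.4979, 0.138, 0.1283]
ee_rot: [0.037, 0.999, 0.0, -0.002]
wrist_force: [-0.1, -0.8, -1.4]
opening: 0.0429
gripper_force: 91.6
```

```bash
python3 go.py .499 .1384 .087 85.75
python3 - <<'E'
from h import *
s=optics.capture("scene");t=optics.capture("top")
a=cv2.resize(t[160:210,160:300][:,:,::-1],(780,280),interpolation=cv2.INTER_CUBIC)
b=cv2.resize(s[160:220,130:286][:,:,::-1],(780,300),interpolation=cv2.INTER_CUBIC)
cv2.imwrite("pics/g4.png",np.vstack([a,b]))
E
```

```text
t 12.5 pos [0.4979 0.138  0.1283] yaw 85.73 open 0.0429 F [-0.11 -0.84 -1.38] q [ 0.13  0.27  1.79  0.    1.09 -1.36]
shift [-0.0013  0.0005  0.0413] rot [-0.     -0.0041 -0.0004]
```

View pics/g4.png

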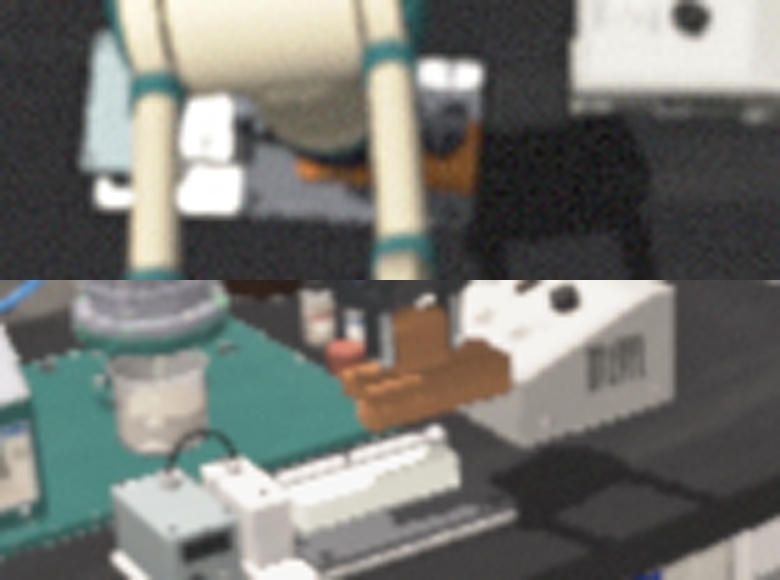

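Run:
```python
from h import *
a=np.radians(-4.27);ux=np.array([np.cos(a),np.sin(a),0]);uy=np.array([-np.sin(a),np.cos(a),0])
for dx in(-.001,):
  H=np.array([.4979+dx,.138,.1283+.0138])
  for p in((-.019,.044,-.05),(-.019,-.064,-.05),(-.019,-.064,-.02),(-.019,.044,-.036),(.023,-.064,-.02)):
    q=proj("scene",H+ux*p[0]+uy*p[1]+[0,0,p[2]]); print(p,q.round(1),"crop",((q[0]+.5-130)*5).round(),((q[1]+.5-160)*5+280).round())
print("bar -x-y top corner",[(((proj("scene",np.array([.5231,.1589,.042])-.012*ux-.06*uy)+.5-[130,160])*5)+[0,280]).round()])
```

```text
(-0.019, 0.044, -0.05) [204.9 191.2] crop 377.0 439.0
(-0.019, -0.064, -0.05) [232.6 183.1] crop 516.0 398.0
(-0.019, -0.064, -0.02) [232.4 174.9] crop 514.0 357.0
(-0.019, 0.044, -0.036) [204.6 187.3] crop 376.0 419.0
(0.023, -0.064, -0.02) [225.6 171.1] crop 481.0 338.0
bar -x-y top corner [array([460., 459.])]
```

Block is held upright with its notch side to the bar, at (430,385) above the bar's free end at (458,452); projected corners agree to about 1 px. Lowering beside the bar's corner.

arm_command --pt "-0.0013 0.0005 0.02 0 -0.004 0 1" --pt "-0.0013 0.0005 0.035 0 -0.004 0 1" --pt "-0.0013 0.0005 0.048 0 -0.004 0 1" --pt "-0.0013 0.0005 0.056 0 -0.004 0 1" --pt "-0.0013 0.0005 0.0615 0 -0.004 0 1" --pt "-0.0013 0.0005 0.0615 0 -0.004 0 1"

```text
time: 13.35
eef_pos: [0.4991, 0.1391, 0.0667]
ee_rot: [0.037, 0.999, 0.0, -0.0]
wrist_force: [0.0, 1.4, -2.0]
opening: 0.043
gripper_force: 91.6
```

```bash
python3 go.py .507 .1460 .0660 85.75
```

```text
t 13.35 pos [0.4991 0.1391 0.0667] yaw 85.75 open 0.043 F [ 0.02  1.38 -1.97] q [ 0.14  0.34  1.87  0.    0.93 -1.36]
shift [-0.0074  0.0074  0.0007] rot [ 0.0006 -0.0001 -0.    ]
```

arm_command --pt "-0.003 0.003 0 0 0 0 1" --pt "-0.006 0.006 0 0 0 0 1" --pt "-0.008 0.008 0 0 0 0 1" --pt "-0.009 0.009 0.0 0 0 0 1" --pt "-0.009 0.009 0.001 0 0 0 1" --pt "-0.009 0.009 0.002 0 0 0 1" --pt "-0.009 0.009 0.002 0 0 0 1"

```text
time: 14.22
eef_pos: [0.5088, 0.1475, 0.0649]
ee_rot: [0.037, 0.999, 0.0, 0.0]
wrist_force: [-0.8, 0.1, -1.6]
opening: 0.0432
gripper_force: 91.6
```

arm_command --pt "-0.003 0.002 0.0005 0 0 0 1" --pt "-0.006 0.004 0.001 0 0 0 1" --pt "-0.009 0.006 0.001 0 0 0 1" --pt "-0.012 0.008 0.001 0 0 0 1" --pt "-0.012 0.008 0.001 0 0 0 1"

```text
time: 14.85
eef_pos: [0.5224, 0.1547, 0.0643]
ee_rot: [0.037, 0.999, 0.0, 0.001]
wrist_force: [-1.1, -0.4, 1.9]
opening: 0.0427
gripper_force: 92.0
```

arm_command --pt "0 0 0.0007 0 0 0 1" --pt "0 0 0.0014 0 0 0 1" --pt "0 0 0.0014 0 0 0 1"

```text
time: 15.22
eef_pos: [0.5223, 0.1547, 0.0642]
ee_rot: [0.037, 0.999, 0.001, 0.001]
wrist_force: [-4.1, -1.0, 11.1]
opening: 0.0431
gripper_force: 93.2
```

arm_command --pt "-0.002 0.0013 0 0 0 0 1" --pt "-0.004 0.0026 0 0 0 0 1" --pt "-0.006 0.004 0 0 0 0 1" --pt "-0.006 0.004 0 0 0 0 1"

```text
time: 15.72
eef_pos: [0.524, 0.1553, 0.0644]
ee_rot: [0.036, 0.999, -0.002, -0.003]
wrist_force: [-11.8, -10.6, 20.9]
opening: 0.0428
gripper_force: 94.6
```

arm_command --pt "-0.001 0.001 0 0 0 0 1" --pt "-0.002 0.002 0 0 0 0 1" --pt "-0.003 0.003 0 0 0 0 1" --pt "-0.003 0.003 0 0 0 0 1"

```text
time: 16.23
eef_pos: [0.5267, 0.1568, 0.0645]
ee_rot: [0.036, 0.999, -0.004, -0.003]
wrist_force: [-13.0, -13.1, 22.4]
opening: 0.0427
gripper_force: 94.6
```

arm_command --pt "-0.0005 0.0005 -0.001 0 0 0 1" --pt "-0.001 0.001 -0.0015 0 0 0 1" --pt "-0.001 0.001 -0.0015 0 0 0 1"

```text
time: 16.6
eef_pos: [0.5287, 0.1585, 0.0646]
ee_rot: [0.036, 0.999, -0.003, -0.003]
wrist_force: [-8.5, -9.9, 10.9]
opening: 0.0426
gripper_force: 92.9
```

```bash
cat > st.py <<'E'
from h import *
s=get_state(); a=np.radians(-4.25);ux=np.array([np.cos(a),np.sin(a),0]);uy=np.array([-np.sin(a),np.cos(a),0])
p=s['eef_pos']-[.5265,.2035,0]; m=R.from_quat(s['ee_rot']).as_matrix()
off=m@np.array([0.001,0,-.0138])  # TCP->handle
b=m@np.diag([-1,1,-1])            # block axes
H=p+off; N=H+b@np.array([.003,-.046,-.036])
F=s['wrist_force']
print("t",round(s['time'],2),"notch rig mm",(N@ux*1e3).round(2),(N@uy*1e3).round(2),(N[2]*1e3).round(2),"F rig",(F@ux).round(1),(F@uy).round(1),F[2].round(1),"tilt",R.from_matrix(np.c_[ux,uy,[0,0,1]].T@b).as_rotvec().round(4),"M",s['moment'].round(2),"tcp",s['eef_pos'].round(4))
E
python3 st.py
```

```text
t 16.6 notch rig mm 7.48 -90.82 42.61 F rig -7.8 -10.5 10.9 tilt [-0.0059  0.0056  0.0022] M [-1.63  1.35  0.1 ] tcp [0.5287 0.1585 0.0646]
```

arm_command --pt "-0.001 0.001 0 0 0 0 1" --pt "-0.002 0.002 0 0 0 0 1" --pt "-0.003 0.003 0 0 0 0 1" --pt "-0.003 0.003 0 0 0 0 1" --pt "-0.003 0.003 0 0 0 0 1"

```text
time: 17.23
eef_pos: [0.5311, 0.1603, 0.0646]
ee_rot: [0.036, 0.999, -0.004, -0.004]
wrist_force: [-9.7, -13.7, 14.7]
opening: 0.0427
gripper_force: 93.5
```

```bash
python3 st.py
```

```text
t 17.23 notch rig mm 9.79 -88.89 42.79 F rig -8.6 -14.3 14.7 tilt [-0.0078  0.007   0.003 ] M [-1.98  1.61  0.21] tcp [0.5311 0.1603 0.0646]
```

arm_command --pt "-0.001 0.001 -0.0003 0 0 0 1" --pt "-0.002 0.002 -0.0005 0 0 0 1" --pt "-0.003 0.003 -0.0005 0 0 0 1" --pt "-0.003 0.003 -0.0005 0 0 0 1" --pt "-0.003 0.003 -0.0005 0 0 0 1"

```text
time: 17.85
eef_pos: [0.5319, 0.1608, 0.0649]
ee_rot: [0.035, 0.999, -0.006, -0.006]
wrist_force: [-13.4, -19.1, 16.8]
opening: 0.043
gripper_force: 94.0
```

```bash
python3 st.py
```

```text
t 17.85 notch rig mm 10.49 -88.46 43.24 F rig -11.9 -20.0 16.8 tilt [-0.0126  0.0118  0.0045] M [-2.76  2.22  0.31] tcp [0.5319 0.1608 0.0649]
```

```bash
python3 - <<'E'
from h import *
s=np.mean([optics.capture("scene").astype(float) for _ in range(8)],0).astype(np.uint8);t=optics.capture("top")
b=cv2.resize(s[170:225,140:250][:,:,::-1],(800,400),interpolation=cv2.INTER_CUBIC)
a=cv2.resize(t[165:205,170:290][:,:,::-1],(600,200),interpolation=cv2.INTER_CUBIC)
a=cv2.copyMakeBorder(a,0,0,0,200,0)
cv2.imwrite("pics/g5.png",np.vstack([b,a]))
ux=np.array([.99725,-.0741,0]);uy=np.array([.0741,.99725,0])
P=lambda x,y,z:(((proj("scene",np.array([.5265,.2035,0])+ux*x/1e3+uy*y/1e3+[0,0,z/1e3])+.5-[140,170])*[800/110,400/55])).round()
for n,p in dict(seatedtop_near=(11,-90,42),bottom_near=(11,-90,18),topcorner_end=(11,30,42),endblock_corner_top=(-37+0,30,58),bed_corner=(-55,-125,18),bed_in=(-55,30,18),fence_end_top=(35,-125,36),bar_end=(35,-90,42)).items(): print(n,P(*p))
E
python3 st.py
```

```text
seatedtop_near [545. 178.]
bottom_near [547. 223.]
topcorner_end [320. 246.]
endblock_corner_top [367. 253.]
bed_corner [684. 253.]
bed_in [393. 348.]
fence_end_top [581. 154.]
bar_end [519. 161.]
t 18.3 notch rig mm 10.48 -88.44 43.24 F rig -11.9 -21.0 16.6 tilt [-0.0125  0.0118  0.0045] M [-2.82  2.16  0.34] tcp [0.5319 0.1608 0.0649]
```

View pics/g5.png

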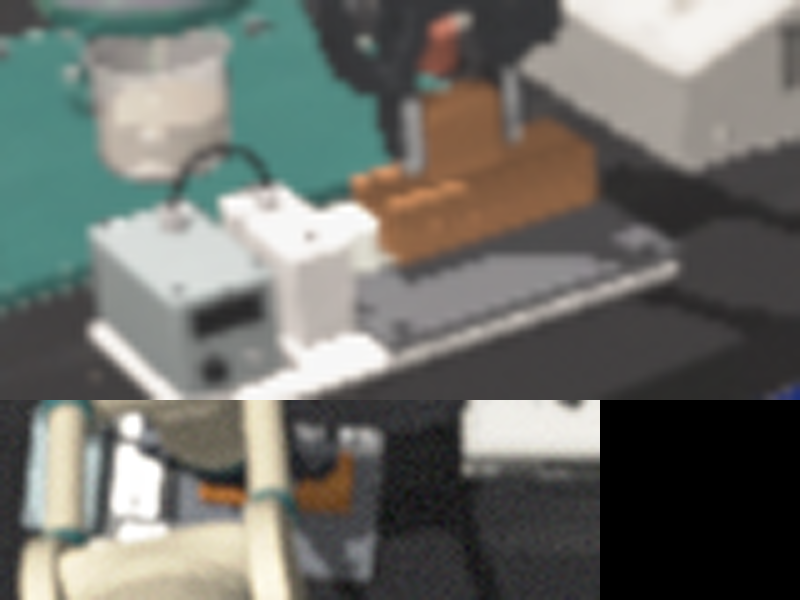

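The picture shows the bar's visible end meeting the end block around (375,240) with the block's cheek along it, but it can't resolve a millimetre. I'll ease the down force and see whether the bar moves further.

arm_command --pt "0 0 -0.0005 0 0 0 1" --pt "0 0 -0.001 0 0 0 1" --pt "0 0 -0.001 0 0 0 1" --pt "0 0 -0.001 0 0 0 1"

```text
time: 18.8
eef_pos: [0.5319, 0.1608, 0.065]
ee_rot: [0.035, 0.999, -0.006, -0.006]
wrist_force: [-11.5, -18.0, 11.0]
opening: 0.0427
gripper_force: 93.1
```

```bash
python3 st.py
```

```text
t 18.8 notch rig mm 10.52 -88.42 43.36 F rig -10.1 -18.8 11.0 tilt [-0.0127  0.0121  0.0045] M [-2.88  1.95  0.31] tcp [0.5319 0.1608 0.065 ]
```

arm_command --pt "-0.001 0.001 0 0 0 0 1" --pt "-0.002 0.002 0 0 0 0 1" --pt "-0.002 0.003 0 0 0 0 1" --pt "-0.002 0.003 0 0 0 0 1" --pt "-0.002 0.003 0 0 0 0 1"

```text
time: 19.42
eef_pos: [0.5322, 0.161, 0.0653]
ee_rot: [0.034, 0.999, -0.009, -0.008]
wrist_force: [-15.7, -26.0, 17.5]
opening: 0.0429
gripper_force: 94.0
```

```bash
python3 st.py
```

```text
t 19.43 notch rig mm 10.77 -88.34 43.91 F rig -13.7 -27.1 17.5 tilt [-0.0179  0.0158  0.0058] M [-3.91  2.55  0.31] tcp [0.5322 0.161  0.0653]
```

arm_command --pt "0 -0.001 0 -0.004 -0.003 0 1" --pt "-0.001 -0.002 0 -0.008 -0.006 0 1" --pt "-0.002 -0.003 0 -0.012 -0.01 0 1" --pt "-0.003 -0.003 0 -0.012 -0.01 0 1" --pt "-0.004 -0.003 0 -0.012 -0.01 0 1" --pt "-0.004 -0.003 0 -0.012 -0.01 0 1"

```text
time: 20.18
eef_pos: [0.5325, 0.1605, 0.0648]
ee_rot: [0.035, 0.999, -0.001, -0.007]
wrist_force: [-19.5, -15.8, 19.6]
opening: 0.0428
gripper_force: 94.3
```

```bash
python3 st.py
```

```text
t 20.18 notch rig mm 11.06 -88.42 42.64 F rig -18.3 -17.2 19.6 tilt [-0.0018  0.013   0.0046] M [-3.17  3.79  0.32] tcp [0.5325 0.1605 0.0648]
```

arm_command --pt "0 0 -0.0005 0 0 0 1" --pt "0 0 -0.001 0 0 0 1" --pt "0 0 -0.0015 0 0 0 1" --pt "0 0 -0.0018 0 0 0 1" --pt "0 0 -0.0018 0 0 0 1"

```text
time: 20.8
eef_pos: [0.5325, 0.1605, 0.0649]
ee_rot: [0.035, 0.999, -0.001, -0.007]
wrist_force: [-17.0, -15.1, 9.1]
opening: 0.0424
gripper_force: 93.1
```

```bash
python3 st.py
```

```text
t 20.8 notch rig mm 11.07 -88.44 42.73 F rig -15.8 -16.3 9.1 tilt [-0.0019  0.0135  0.0045] M [-3.09  3.34  0.3 ] tcp [0.5325 0.1605 0.0649]
```

arm_command --pt "-0.001 0.001 0 0 0 0 1" --pt "-0.001 0.002 0 0 0 0 1" --pt "-0.001 0.002 0 0 0 0 1" --pt "-0.001 0.002 0 0 0 0 1"

```text
time: 21.3
eef_pos: [0.5326, 0.1606, 0.0649]
ee_rot: [0.035, 0.999, -0.002, -0.008]
wrist_force: [-18.7, -21.2, 11.9]
opening: 0.0428
gripper_force: 93.3
```

```bash
python3 st.py
```

```text
t 21.3 notch rig mm 11.17 -88.4 42.95 F rig -17.0 -22.5 11.9 tilt [-0.0052  0.0155  0.0051] M [-3.49  3.63  0.31] tcp [0.5326 0.1606 0.0649]
```

arm_command --pt "0 0.0 0.0005 0 0 0 1" --pt "0 0.0 0.0009 0 0 0 1" --pt "0 0.0 0.0009 0 0 0 1" --pt "0 0.0 0.0009 0 0 0 1" --pt "0 0.0 0.0009 0 0 0 1"

```text
time: 21.92
eef_pos: [0.5326, 0.1606, 0.0649]
ee_rot: [0.035, 0.999, -0.002, -0.008]
wrist_force: [-20.9, -21.6, 16.6]
opening: 0.0427
gripper_force: 94.2
```

```bash
python3 st.py; python3 -c "
from bench import workorder
print(workorder.close_job())"
```

```text
t 21.93 notch rig mm 11.17 -88.43 42.89 F rig -19.3 -23.1 16.6 tilt [-0.0051  0.0152  0.0051] M [-3.52  3.78  0.35] tcp [0.5326 0.1606 0.0649]
the job is handed in; nothing more can be done
None
```

I handed the job in at 21.9 s, still holding the push: by force and position the bar is stalled against the fence and end block (about 19 N, 23 N and 17 N down), but the hand-in returned no verdict and the cameras could not confirm the last millimetre.

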